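# Find the charged grinding jar by its weight and fit it in the mixer's cup head

## Robot

A 7-joint arm with a two-finger parallel gripper is mounted at the origin on a cart in front of the work surface, level with it; the furniture and walls round the work are solid. World frame = base frame: x ahead of the robot, y to its left, z up, the work surface at z = 0. Lengths are in m, angles in rad, forces in N, time in s.
With the tool pointing down it reaches from about 0.425 to 0.925 m from the base axis. Payload 6.8 kg.
Tool frame: the origin (TCP) lies midway between the tips of the shut fingers; the grasp point (between the pads) lies 19 mm behind it; z points along the fingers, y is the line along which they close (so a half turn about z gives the same grasp; the last joint's range is limited). The gripper opens to 85 mm and grips with 20 to 120 N. Pads are 22 mm wide; open, the fingers measure 114 mm over their backs; the gripper's body (76 mm by 85 mm) begins 54 mm behind the grasp point. The pads swing forward as they close: fully open they stand 13 mm farther back than shut.
Start: joints at [-1.23, 0.477, 0.022, 1.555, -0.011, 1.109, -0.083], TCP at [0.293, 0.608, 0.231] pointing down, gripper open.
Joint ranges: [-2.96, 2.96], [-0.34, 2.1], [-1.41, 1.46], [0.24, 2.44], [-1.37, 4.51], [0.17, 1.92], [-2.96, 2.96]. Speed limits (rad/s): [2.39, 2.39, 3.14, 3.14, 3.14, 3.14, 3.14].

## Interface

Orientations are given as a rotation vector (axis times angle).
In Python, from bench import get_obs, grab_frame, camera_params, r gives the robot as it stands.
- The arm moves only by the shell command python3 -m jog 'ROWS' [FORCE]. ROWS is JSON, a list of rows, each an object of numbers: "rx", "ry", "rz": the turn, a rotation vector about the world's x, y, z scaled (see below); "x", "y", "z": the shift along the world's x, y, z scaled (see below); "jaw": the opening, from -1 (shut) to 1 (fully open). In form: [{"rx": .., "ry": .., "rz": .., "x": .., "y": .., "z": .., "jaw": ..}, ...]. A call has 1 to 8 rows; each row shifts and turns the commanded pose from where the row before left it; what a row does not reach is not made up. The controller multiplies each number of a shift by 60 mm and each number of a turn by 10 degrees. A row lasts 1/8 s, in which the tool goes at most 62.5 mm and 10.7 degrees, less where a joint would pass 70% of its speed; a pose out of reach is approached as far as the arm can. A call with a number of a shift or a turn outside -1 to 1 is refused whole. A call with a gripper value outside its range is refused whole. The fingers move at their own pace and stop on an object; FORCE is the grip in N (left out, the last holds). Time passes only in rows, so rows that do not move let the fingers close. It gives the time, the measured TCP pose, the force, the opening and the grip force at its end, in the units of the state.
- get_obs(): the state, without advancing time (a new reading comes with each control period).
- grab_frame(name): name is "scene" or "top" or "wrist"; returns the picture (420x560x3 uint8, red, green, blue); there is no depth.
- camera_params(name): a dict with "fx", "fy", "cx", "cy" (pixels), "R" (3x3) and "t" (3): a world point X has camera coordinates R X + t. Camera axes: x right, y down, z forward; pixel columns grow to the right and rows downward; lengths in m; the calibration is good to about 2 mm. A picture is of the moment at which its call begins: read the wrist's pose just before it. camera_params takes no time and is no camera call; for the wrist camera it gives the pose at the moment of the call.
- r.hand_in(): hands the job in; it is judged then, once.
The state is a dict: "clock": time; "joints": joint angles; "qvel": joint speeds; "tau": joint torques, N m; "tcp_pos": TCP position; "orientation": TCP orientation; "contact_force": force on the tool from outside, world axes, zero at the start; "moment": the same for the moment, N m; "grip_width": finger opening in m; "gripper_force": force on a finger pad.
Only numpy, scipy, OpenCV 4.12 (cv2) and the standard library are available. Lean on these libraries where they do the work, as an engineer would, in place of code of your own. Each camera call takes 0.05 s, during which the arm holds its last target. There are 200 camera calls.

## Task

One of the three closed white jars in the steel tray is charged with a steel grinding cylinder; they look alike, so feel which one is clearly the heaviest. Fit that jar upright into the snug cup head on top of the low white mixer; it is a tight fit, so twist it to and fro as you press until you feel it bottom out, without ramming it. Leave the two light jars standing upright in the tray, and do not disturb the other things on the bench.

Things in the scene. Friction and masses are not known exactly. Their poses are not given: they have to be found in the camera images.
- jar_a: closed opaque white jar. Origin at the centre of its underside, z up. Body 50 mm diameter from z = 0 to 46 mm with a blank paper label; ribbed lid 54 mm diameter from z = 47 to 70 mm (does not unscrew): grasp it there. The three jars look alike; a different one each time holds a steel cylinder and weighs 0.30 to 0.38 kg, the other two 0.09 to 0.12 kg each.
- jar_b: closed opaque white jar. Origin at the centre of its underside, z up. Body 50 mm diameter from z = 0 to 46 mm with a blank paper label; ribbed lid 54 mm diameter from z = 47 to 70 mm (does not unscrew): grasp it there. Light or heavy as told at jar_a.
- jar_c: closed opaque white jar. Origin at the centre of its underside, z up. Body 50 mm diameter from z = 0 to 46 mm with a blank paper label; ribbed lid 54 mm diameter from z = 47 to 70 mm (does not unscrew): grasp it there. Light or heavy as told at jar_a.
- tray: steel tray, fixed, 200 mm along its x, 300 mm along its y; walls 3 mm thick, 20 mm high, with a rolled rim whose top is 22.5 mm above the bench. Origin at the centre of its underside; its floor is 3 mm higher. The jars stand in it in a zigzag at about (-20,-100), (30,0), (-20,100) mm in its x and y, neighbours at least 95 mm apart centre to centre.
- mixer: low white cup mixer, fixed to the bench: housing 170 mm along its x, 130 mm along its y, 46 mm high, a knob and a switch on its front (its -x face), an aluminium cup head standing on its top, 82 mm high in all. Origin at the centre of its underside.
- cup_floor (a point): centre of the cup head's inner floor, about 54 mm above the bench; z up along the cup's axis. The underside of a fully seated jar stands on this floor. The cup head is 67 mm in outer and about 54 mm in inner diameter.
- cup_rim (a point): centre of the cup head's open mouth, 28 mm above its floor. Inside, three sprung rubber pads with rounded tops, 4 to 25 mm above the floor, centre a jar and clasp it with about 11 N each; they yield outwards. Pushing a jar straight down past them takes about 9 to 17 N, less while it is twisted. The lid of a seated jar stays 19 mm above the rim.
- wash_bottle: white squeeze wash bottle with red cap and bent spout, 66x95x197 mm, origin under it; bystander
- flask: conical glass flask, 76 mm diameter, 133 mm high, origin under its centre; bystander
- beaker: small beaker, 54 mm diameter, 69 mm high, empty, origin under its centre; bystander
- timer: white bench timer, 68x68x20 mm, lying flat, origin under its centre; bystander
Not all that is in view belongs to the job. What is shaped like the jar_b but pink is not meant. What is shaped like the jar_a but green is not meant.

How it is judged:
At the end, for the whole second after the job is handed in: The heavy jar stands upright in the cup head, its underside within 2 mm of the cup's floor and within 3 mm of its axis; the other two jars stand upright on the tray's floor; the tray carries less than 3.0 N (the two light jars only); all at rest (((z of jar_a in the frame of cup_floor between -0.003 and 0.002 m and horizontal distance between jar_a and cup_floor below 0.003 m and angle between jar_a's own z axis and vertical below 0.06 rad and x of jar_b in the frame of tray between -0.095 and 0.095 m and y of jar_b in the frame of tray between -0.145 and 0.145 m and z of jar_b in the frame of tray between -0.002 and 0.008 m and angle between each of jar_b, jar_c's own z axis and vertical below 0.1 rad and x of jar_c in the frame of tray between -0.095 and 0.095 m and y of jar_c in the frame of tray between -0.145 and 0.145 m and z of jar_c in the frame of tray between -0.002 and 0.008 m) or (z of jar_b in the frame of cup_floor between -0.003 and 0.002 m and horizontal distance between jar_b and cup_floor below 0.003 m and angle between jar_b's own z axis and vertical below 0.06 rad and x of jar_a in the frame of tray between -0.095 and 0.095 m and y of jar_a in the frame of tray between -0.145 and 0.145 m and z of jar_a in the frame of tray between -0.002 and 0.008 m and angle between each of jar_a, jar_c's own z axis and vertical below 0.1 rad and x of jar_c in the frame of tray between -0.095 and 0.095 m and y of jar_c in the frame of tray between -0.145 and 0.145 m and z of jar_c in the frame of tray between -0.002 and 0.008 m) or (z of jar_c in the frame of cup_floor between -0.003 and 0.002 m and horizontal distance between jar_c and cup_floor below 0.003 m and angle between jar_c's own z axis and vertical below 0.06 rad and x of jar_a in the frame of tray between -0.095 and 0.095 m and y of jar_a in the frame of tray between -0.145 and 0.145 m and z of jar_a in the frame of tray between -0.002 and 0.008 m and angle between each of jar_a, jar_b's own z axis and vertical below 0.1 rad and x of jar_b in the frame of tray between -0.095 and 0.095 m and y of jar_b in the frame of tray between -0.145 and 0.145 m and z of jar_b in the frame of tray between -0.002 and 0.008 m)) and contact force between tray and anything else below 3 N and linear speed of each of jar_a, jar_b, jar_c below 0.02 m/s); the robot touches nothing.
It fails at once if a jar is tipped by more than 35 degrees (angle between any of jar_a, jar_b, jar_c's own z axis and vertical above 0.6 rad).
It fails at once if a jar is rammed into the mixer: over 90 N between them (the resting clasp of the pads makes up about 33 N of it) (contact force between any of jar_a, jar_b, jar_c and mixer above 90 N).
It fails at once if the wash bottle, flask, beaker or timer is moved by more than 30 mm (distance of any of wash_bottle, flask, beaker, timer from where it was at the start of the episode above 0.03 m).
It also fails if it takes over 72 s, if anything falls off the work surface, if the arm or the gripper's body presses on something with over 40 N, if the wrist force passes 120 N, or if a joint passes its speed limit or range.

## Working session

There is one attempt and no reset: what is moved stays moved. The work goes in short steps, Python scripts to look and compute and a shell command to move; the robot and the scene stay as the last step left them, time stands still between calls to the robot, and variables do not carry over. Pictures are saved under pics/ and viewed, at most 10 in all, crops included, and the job is handed in when it is done.

```bash
mkdir -p pics; ls; python3 - <<'E'
from bench import *
import cv2
for n in("top","scene"):
    cv2.imwrite(f"pics/{n}0.png",grab_frame(n)[:,:,::-1]); p=camera_params(n); print(n,p)
o=get_obs(); print({k:o[k] for k in("clock","tcp_pos","orientation","contact_force","grip_width")})
E
```

```text
pics
top {'fx': 430.635265105286, 'fy': 430.635265105286, 'cx': 283.25314209488073, 'cy': 210.65374609692054, 'R': array([[-0.01615487, -0.99983792, -0.00794668],
       [-0.99428274,  0.01690309, -0.10543297],
       [ 0.10555021,  0.00619799, -0.99439466]]), 't': array([-0.06702316,  0.57682027,  1.20286685])}
scene {'fx': 518.3489029764744, 'fy': 518.3489029764744, 'cx': 281.1882815900009, 'cy': 210.31828417361905, 'R': array([[ 0.82262865, -0.56856512, -0.00397636],
       [-0.44118161, -0.63388099, -0.63525875],
       [ 0.35866543,  0.52433634, -0.77228913]]), 't': array([-0.51129838,  0.24823393,  1.47214022])}
{'clock': 0.1, 'tcp_pos': array([0.29263757, 0.60767335, 0.23040327]), 'orientation': array([-6.98940966e-01, -3.06257695e+00,  2.58977515e-03]), 'contact_force': array([ 0.60997042, -0.3995685 ,  0.10130838]), 'grip_width': 0.08495082512892635}
```

View pics/top0.png

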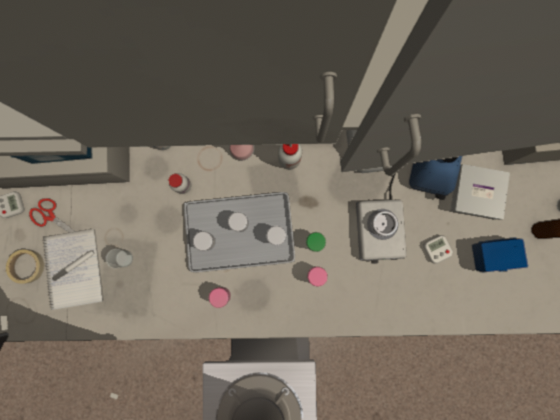

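View pics/scene0.png

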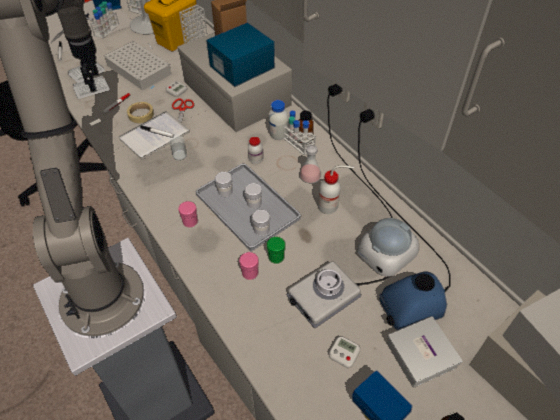

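The top view shows the three white lids in the tray at about (203,241), (238,222) and (276,236), and the cup head at (383,222). Green and pink decoys stand outside the tray. Next I'll turn these pixels into positions.

```bash
cat > h.py <<'E'
from bench import *
import cv2, numpy as np
def ray(p,u,v,z):
    d=p["R"].T@np.array([(u-p["cx"])/p["fx"],(v-p["cy"])/p["fy"],1]); c=-p["R"].T@p["t"]
    return c+d*(z-c[2])/d[2]
def pix(p,X):
    c=p["R"]@np.array(X)+p["t"]; return p["fx"]*c[0]/c[2]+p["cx"],p["fy"]*c[1]/c[2]+p["cy"]
E
python3 - <<'E'
from h import *
p=camera_params("top"); im=cv2.imread("pics/top0.png"); g=im.min(2)
for n,(u,v) in dict(a=(203,241),b=(238,222),c=(276,236)).items():
    w=g[v-16:v+17,u-16:u+17]; t=cv2.threshold(w,0,255,cv2.THRESH_OTSU)[1]
    c=max(cv2.findContours(t,0,1)[0],key=cv2.contourArea); (x,y),r=cv2.minEnclosingCircle(c)
    print(n,x+u-16,y+v-16,r,ray(p,x+u-16,y+v-16,.073))
print("cup",ray(p,383,222,.082)); 
for n,uv,z in(("green",(316,242),.07),("pink",(318,277),.07),("pink2",(219,298),.07),("wash",(290,152),.1),("flask",(241,148),.06),("trayNW",(185,200),.02),("SE",(290,265),.02)): print(n,ray(p,*uv,z))
cv2.imwrite("pics/c.png",cv2.resize(im[130:310,165:430],None,fx=3,fy=3,interpolation=2))
E
```

```text
a 204.0 241.0 21.931812286376953 [0.49097142 0.14220108 0.073     ]
b 238.0 222.0 22.62751579284668 [0.54174551 0.04846783 0.073     ]
c 274.0 236.0 21.260391235351562 [ 0.50151791 -0.05029619  0.073     ]
cup [ 0.53436295 -0.34865735  0.082     ]
green [ 0.48327816 -0.16539114  0.07      ]
pink [ 0.38806348 -0.16853633  0.07      ]
pink2 [0.3358967  0.10148291 0.07      ]
wash [ 0.72948373 -0.09810289  0.1       ]
flask [0.75341608 0.04033143 0.06      ]
trayNW [0.6126265  0.20790893 0.02      ]
SE [ 0.42071793 -0.09321452  0.02      ]
```

View pics/c.png

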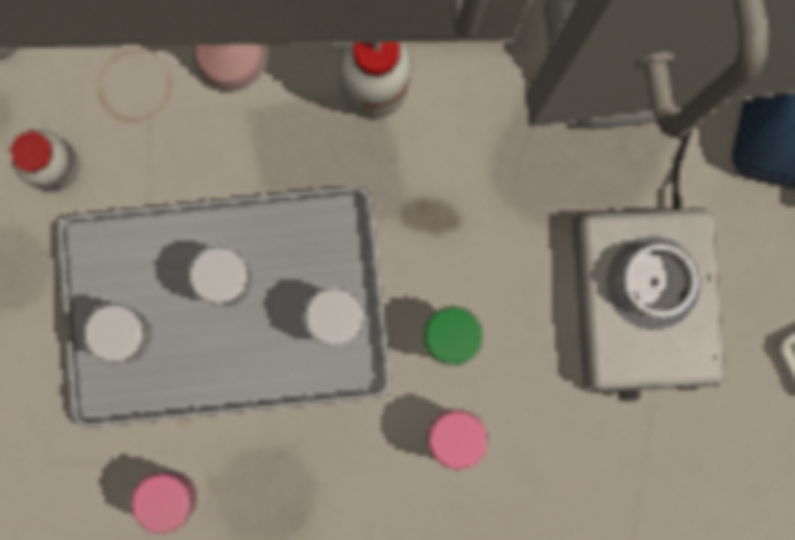

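```bash
python3 -m jog '[{"x":0.4,"y":-0.9,"rz":-0.6},{"x":0.4,"y":-0.9,"rz":-0.6},{"x":0.4,"y":-0.9,"rz":-0.6},{"x":0.4,"y":-0.9,"rz":-0.6},{"x":0.4,"y":-0.9,"rz":-0.6},{"x":0.4,"y":-0.9,"rz":-0.6},{"x":0.4,"y":-0.9,"rz":-0.6},{"x":0.4,"y":-0.9,"rz":-0.6,"z":-0.3}]' 40 && python3 -m jog '[{"y":-0.4,"z":-0.4},{}]'
python3 - <<'E'
from h import *
p=camera_params("wrist"); f=grab_frame("wrist"); o=get_obs()
print(o["tcp_pos"],o["orientation"],o["contact_force"],o["joints"])
cv2.imwrite("pics/w1.png",f[:,:,::-1])
for n,q in dict(a=(.491,.143,.073),b=(.542,.048,.073),c=(.502,-.056,.073)).items(): print(n,pix(p,q))
t=camera_params("top");print(ray(t,385,223.3,.082),ray(t,276.3,235.7,.073))
E
```

```text
[0.29267171 0.60776575 0.23054673] [-6.98959862e-01 -3.06262588e+00  2.16226357e-03] [-0.31016777 -0.03730739 -0.07106654] [-1.23013551  0.47764118  0.02237139  1.55618183 -0.01151857  1.10929199
 -0.08308606]
a (np.float64(47.59508545813682), np.float64(451.14587982466827))
b (np.float64(18.94709393432106), np.float64(492.38172365009075))
c (np.float64(-52.20713143247059), np.float64(496.20259984362815))
[ 0.53071593 -0.35396026  0.082     ] [ 0.50223696 -0.05662604  0.073     ]validation failed for argument at $[0]...
```

View pics/w1.png

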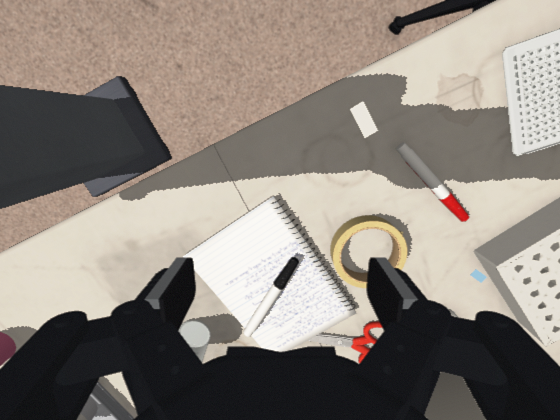

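The move was refused, so this picture is from the start pose (notepad, tape). The rows probably need every key.

```bash
python3 -m jog '[{"rx":0,"ry":0,"rz":-0.6,"x":0.4,"y":-0.9,"z":0,"jaw":1},{"rx":0,"ry":0,"rz":-0.6,"x":0.4,"y":-0.9,"z":0,"jaw":1},{"rx":0,"ry":0,"rz":-0.6,"x":0.4,"y":-0.9,"z":0,"jaw":1},{"rx":0,"ry":0,"rz":-0.6,"x":0.4,"y":-0.9,"z":0,"jaw":1},{"rx":0,"ry":0,"rz":-0.6,"x":0.4,"y":-0.9,"z":0,"jaw":1},{"rx":0,"ry":0,"rz":-0.6,"x":0.4,"y":-0.9,"z":0,"jaw":1},{"rx":0,"ry":0,"rz":-0.6,"x":0.4,"y":-0.9,"z":0,"jaw":1},{"rx":0,"ry":0,"rz":-0.6,"x":0.4,"y":-0.9,"z":0,"jaw":1}]' 40 && python3 -m jog '[{"rx":0,"ry":0,"rz":0,"x":0,"y":0,"z":0,"jaw":1},{"rx":0,"ry":0,"rz":0,"x":0,"y":0,"z":0,"jaw":1}]'
python3 - <<'E'
from h import *
p=camera_params("wrist"); f=grab_frame("wrist"); o=get_obs()
print(o["tcp_pos"],o["orientation"],o["contact_force"],o["joints"])
cv2.imwrite("pics/w2.png",f[:,:,::-1])
for n,q in dict(a=(.491,.143,.073),b=(.542,.048,.073),c=(.502,-.056,.073),tcp=o["tcp_pos"]).items(): print(n,pix(p,q))
E
```

```text
clock: 1.15
tcp_pos: [0.4853, 0.1744, 0.2314]
orientation: [-1.888, -2.511, -0.001]
contact_force: [2.0, 0.3, 0.1]
grip_width: 0.0858
gripper_force: 0.0
clock: 1.4
tcp_pos: [0.4845, 0.1766, 0.2312]
orientation: [-1.883, -2.514, 0.0]
contact_force: [-0.5, 0.8, 0.5]
grip_width: 0.0852
gripper_force: 0.0
[0.48432739 0.17742662 0.23112872] [-1.88129277e+00 -2.51519919e+00 -1.39162874e-05] [-0.01257591  1.65569602 -0.68457961] [-0.77130409  0.21762314  0.3495837   1.95110935 -0.08939419  0.98779365
 -0.09360706]
a (np.float64(277.48327655322504), np.float64(223.14650959040074))
b (np.float64(296.4329962741586), np.float64(306.520692258204))
c (np.float64(242.52948366830339), np.float64(366.1140630054315))
tcp (np.float64(280.2632902896236), np.float64(261.48336245447877))
```

View pics/w2.png

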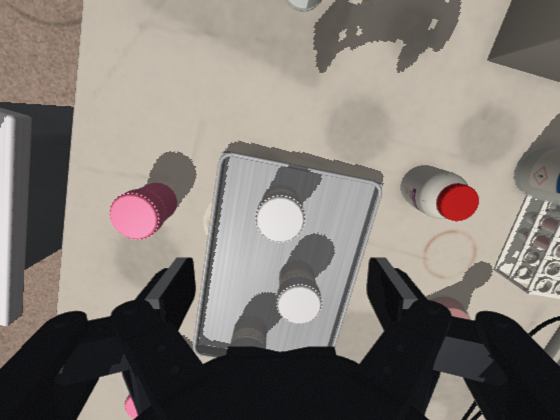

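Wrist view: jar a's lid is at about (280,217) and jar b's at (299,303), within a few mm of the predictions.

```bash
cat >> h.py <<'E'
def lid(f,p,q,z=.073,R=.027):
    u,v=map(int,pix(p,q)); m=((f.min(2)>175)*255).astype(np.uint8); m=cv2.morphologyEx(m,cv2.MORPH_OPEN,np.ones((5,5)))
    best=min(cv2.findContours(m,0,1)[0],key=lambda c:abs(cv2.pointPolygonTest(c,(u,v),True)-20) if cv2.contourArea(c)>300 else 1e9)
    (x,y),ax,_=cv2.fitEllipse(cv2.convexHull(best)); return (x,y),ax,ray(p,x,y,z)
E
python3 - <<'E'
from h import *
p=camera_params("wrist"); f=cv2.imread("pics/w2.png")[:,:,::-1]; o=get_obs()
for q in ((.491,.143,.073),(.542,.048,.073)):
    c,ax,X=lid(f,p,q); print(c,ax,X,(X-o["tcp_pos"])/.06)
E
```

```text
(250.66761779785156, 245.70790100097656) (84.30718231201172, 203.62953186035156) [0.46956388 0.10975359 0.073     ] [-0.24605854 -1.1278838  -2.63547866]
(298.70947265625, 305.2514343261719) (36.22418212890625, 42.12992477416992) [0.54402057 0.05138016 0.073     ] [ 0.99488638 -2.10077433 -2.63547866]
```

```bash
sed -i 's/>175/>215/' h.py; python3 - <<'E'
from h import *
p=camera_params("wrist"); f=cv2.imread("pics/w2.png")[:,:,::-1]; o=get_obs()
for q in ((.491,.143,.073),(.542,.048,.073)):
    c,ax,X=lid(f,p,q); print(c,ax,X,(X-o["tcp_pos"])/.06)
print(ray(p,280.5,217,.073),ray(p,299,303,.073))
E
```

```text
(279.4642639160156, 219.70025634765625) (41.50325012207031, 43.92069625854492) [0.49174302 0.14824986 0.073     ] [ 0.12359373 -0.48627933 -2.63547866]
(298.4605712890625, 305.12310791015625) (34.21506118774414, 39.28254318237305) [0.54368326 0.05146557 0.073     ] [ 0.98926455 -2.09935077 -2.63547866]
[0.49194909 0.15153083 0.073     ] [0.54342281 0.0544377  0.073     ]
```

```bash
python3 -m jog '[{"rx":0,"ry":0,"rz":0,"x":0.12,"y":-0.47,"z":-0.5,"jaw":1},{"rx":0,"ry":0,"rz":0,"x":0,"y":0,"z":-0.6,"jaw":1},{"rx":0,"ry":0,"rz":0,"x":0,"y":0,"z":-0.7,"jaw":1},{"rx":0,"ry":0,"rz":0,"x":0,"y":0,"z":-0.7,"jaw":1},{"rx":0,"ry":0,"rz":0,"x":0,"y":0,"z":-0.6,"jaw":1},{"rx":0,"ry":0,"rz":0,"x":0,"y":0,"z":0,"jaw":1},{"rx":0,"ry":0,"rz":0,"x":0,"y":0,"z":0,"jaw":-1},{"rx":0,"ry":0,"rz":0,"x":0,"y":0,"z":0,"jaw":-1}]' 40;  python3 -m jog '[{"rx":0,"ry":0,"rz":0,"x":0,"y":0,"z":0,"jaw":-1},{"rx":0,"ry":0,"rz":0,"x":0,"y":0,"z":0,"jaw":-1},{"rx":0,"ry":0,"rz":0,"x":0,"y":0,"z":0,"jaw":-1},{"rx":0,"ry":0,"rz":0,"x":0,"y":0,"z":0,"jaw":-1}]'
```

```text
clock: 2.45
tcp_pos: [0.4931, 0.1489, 0.047]
orientation: [1.883, 2.514, 0.004]
contact_force: [-6.3, -0.7, 14.4]
grip_width: 0.0532
gripper_force: 40.0
clock: 2.95
tcp_pos: [0.4931, 0.1489, 0.0471]
orientation: [1.883, 2.513, 0.005]
contact_force: [-0.7, -0.0, 6.2]
grip_width: 0.0528
gripper_force: 41.6
```

```bash
python3 -m jog '[{"rx":0,"ry":0,"rz":0,"x":0,"y":0,"z":0.2,"jaw":-1},{"rx":0,"ry":0,"rz":0,"x":0,"y":0,"z":0.2,"jaw":-1},{"rx":0,"ry":0,"rz":0,"x":0,"y":0,"z":0,"jaw":-1},{"rx":0,"ry":0,"rz":0,"x":0,"y":0,"z":0,"jaw":-1},{"rx":0,"ry":0,"rz":0,"x":0,"y":0,"z":0,"jaw":-1},{"rx":0,"ry":0,"rz":0,"x":0,"y":0,"z":0,"jaw":-1}]'
for i in 1 2 3; do python3 -m jog '[{"rx":0,"ry":0,"rz":0,"x":0,"y":0,"z":0,"jaw":-1},{"rx":0,"ry":0,"rz":0,"x":0,"y":0,"z":0,"jaw":-1}]'|grep -E "force|pos"; done
```

```text
clock: 3.7
tcp_pos: [0.4918, 0.1479, 0.069]
orientation: [-1.884, -2.513, 0.001]
contact_force: [-0.4, -0.5, -1.1]
grip_width: 0.0527
gripper_force: 42.2
tcp_pos: [0.492, 0.1479, 0.0692]
contact_force: [0.3, 0.3, -0.7]
gripper_force: 42.2
tcp_pos: [0.4921, 0.148, 0.0693]
contact_force: [-0.5, 0.0, -1.0]
gripper_force: 42.2
tcp_pos: [0.4921, 0.148, 0.0693]
contact_force: [0.4, -0.0, -0.8]
gripper_force: 42.2
```

```bash
python3 -m jog '[{"rx":0,"ry":0,"rz":0,"x":0,"y":0,"z":-0.2,"jaw":-1},{"rx":0,"ry":0,"rz":0,"x":0,"y":0,"z":-0.17,"jaw":-1},{"rx":0,"ry":0,"rz":0,"x":0,"y":0,"z":0,"jaw":-1},{"rx":0,"ry":0,"rz":0,"x":0,"y":0,"z":0,"jaw":1},{"rx":0,"ry":0,"rz":0,"x":0,"y":0,"z":0,"jaw":1},{"rx":0,"ry":0,"rz":0,"x":0,"y":0,"z":0,"jaw":1},{"rx":0,"ry":0,"rz":0,"x":0,"y":0,"z":0.6,"jaw":1},{"rx":0,"ry":0,"rz":0,"x":0,"y":0,"z":0.9,"jaw":1}]'
python3 -m jog '[{"rx":0,"ry":0,"rz":-0.5,"x":0.42,"y":-0.8,"z":0.5,"jaw":1},{"rx":0,"ry":0,"rz":-0.5,"x":0.43,"y":-0.8,"z":0,"jaw":1},{"rx":0,"ry":0,"rz":0,"x":0,"y":0,"z":0,"jaw":1},{"rx":0,"ry":0,"rz":0,"x":0,"y":0,"z":0,"jaw":1},{"rx":0,"ry":0,"rz":0,"x":0,"y":0,"z":0,"jaw":1}]'
python3 - <<'E'
from h import *
p=camera_params("wrist"); f=grab_frame("wrist"); o=get_obs()
cv2.imwrite("pics/w3.png",f[:,:,::-1])
for q in ((.492,.148,.073),(.543,.051,.073),(.502,-.055,.073)):
    try: c,ax,X=lid(f,p,q); print(c,ax,X,(X-o["tcp_pos"])/.06)
    except Exception as e: print(e)
E
```

```text
clock: 5.45
tcp_pos: [0.4909, 0.1476, 0.137]
orientation: [-1.883, -2.513, 0.005]
contact_force: [1.0, 0.3, 0.9]
grip_width: 0.0855
gripper_force: 0.0
clock: 6.08
tcp_pos: [0.5424, 0.0534, 0.1667]
orientation: [-2.093, -2.342, 0.001]
contact_force: [0.2, -0.4, 0.5]
grip_width: 0.0855
gripper_force: 0.0
(226.46568298339844, 86.01266479492188) (61.77348709106445, 69.67008972167969) [0.4910488  0.14635146 0.073     ] [-0.85606957  1.54965722 -1.56194686]
(282.283203125, 214.0655517578125) (54.137577056884766, 56.5650520324707) [0.54402517 0.05088258 0.073     ] [ 0.02686995 -0.04149074 -1.56194686]
(227.7404022216797, 315.18218994140625) (42.8176155090332, 51.00999069213867) [ 0.50414564 -0.05481808  0.073     ] [-0.63778893 -1.80316844 -1.56194686]
```

```bash
python3 -m jog '[{"rx":0,"ry":0,"rz":0,"x":0.03,"y":-0.03,"z":-0.6,"jaw":1},{"rx":0,"ry":0,"rz":0,"x":0,"y":0,"z":-0.7,"jaw":1},{"rx":0,"ry":0,"rz":0,"x":0,"y":0,"z":-0.65,"jaw":1},{"rx":0,"ry":0,"rz":0,"x":0,"y":0,"z":0,"jaw":1},{"rx":0,"ry":0,"rz":0,"x":0,"y":0,"z":0,"jaw":-1},{"rx":0,"ry":0,"rz":0,"x":0,"y":0,"z":0,"jaw":-1},{"rx":0,"ry":0,"rz":0,"x":0,"y":0,"z":0,"jaw":-1},{"rx":0,"ry":0,"rz":0,"x":0,"y":0,"z":0,"jaw":-1}]' 40
python3 -m jog '[{"rx":0,"ry":0,"rz":0,"x":0,"y":0,"z":0.2,"jaw":-1},{"rx":0,"ry":0,"rz":0,"x":0,"y":0,"z":0.2,"jaw":-1},{"rx":0,"ry":0,"rz":0,"x":0,"y":0,"z":0,"jaw":-1},{"rx":0,"ry":0,"rz":0,"x":0,"y":0,"z":0,"jaw":-1},{"rx":0,"ry":0,"rz":0,"x":0,"y":0,"z":0,"jaw":-1},{"rx":0,"ry":0,"rz":0,"x":0,"y":0,"z":0,"jaw":-1}]'
for i in 1 2 ; do python3 -m jog '[{"rx":0,"ry":0,"rz":0,"x":0,"y":0,"z":0,"jaw":-1},{"rx":0,"ry":0,"rz":0,"x":0,"y":0,"z":0,"jaw":-1}]'|grep -E "force|pos"; done
```

```text
clock: 7.12
tcp_pos: [0.5459, 0.0505, 0.0521]
orientation: [2.095, 2.339, 0.004]
contact_force: [-2.7, 0.6, 5.2]
grip_width: 0.0524
gripper_force: 41.1
clock: 7.88
tcp_pos: [0.5446, 0.0501, 0.0737]
orientation: [-2.096, -2.34, 0.001]
contact_force: [-0.9, 0.7, -4.3]
grip_width: 0.0528
gripper_force: 43.2
tcp_pos: [0.5448, 0.0502, 0.074]
contact_force: [0.9, -0.4, -2.9]
gripper_force: 43.2
tcp_pos: [0.5449, 0.0502, 0.0741]
contact_force: [-0.2, -0.3, -3.1]
gripper_force: 43.2
```

Jar b pulls 3.1 N against 0.9 N for jar a, so b is the heavy one. I'll carry it past the cup to get a close wrist view.

```bash
python3 -m jog '[{"rx":0,"ry":0,"rz":0,"x":0,"y":0,"z":0.6,"jaw":-1},{"rx":0,"ry":0,"rz":0,"x":0,"y":0,"z":0.8,"jaw":-1},{"rx":0,"ry":0,"rz":-0.5,"x":-0.1,"y":-0.5,"z":0.7,"jaw":-1},{"rx":0,"ry":0,"rz":-0.5,"x":-0.1,"y":-0.8,"z":0.5,"jaw":-1},{"rx":0,"ry":0,"rz":-0.5,"x":-0.1,"y":-0.9,"z":0,"jaw":-1},{"rx":0,"ry":0,"rz":-0.5,"x":-0.1,"y":-0.9,"z":0,"jaw":-1},{"rx":0,"ry":0,"rz":0,"x":-0.1,"y":-0.9,"z":0,"jaw":-1},{"rx":0,"ry":0,"rz":0,"x":-0.05,"y":-0.9,"z":0,"jaw":-1}]' 70
python3 -m jog '[{"rx":0,"ry":0,"rz":0,"x":0,"y":-0.9,"z":0,"jaw":-1},{"rx":0,"ry":0,"rz":0,"x":0,"y":-0.9,"z":0,"jaw":-1},{"rx":0,"ry":0,"rz":0,"x":0,"y":-0.8,"z":0,"jaw":-1},{"rx":0,"ry":0,"rz":0,"x":0,"y":-0.5,"z":0,"jaw":-1},{"rx":0,"ry":0,"rz":0,"x":0,"y":0,"z":0,"jaw":-1},{"rx":0,"ry":0,"rz":0,"x":0,"y":0,"z":0,"jaw":-1},{"rx":0,"ry":0,"rz":0,"x":0,"y":0,"z":0,"jaw":-1},{"rx":0,"ry":0,"rz":0,"x":0,"y":0,"z":0,"jaw":-1}]'
python3 - <<'E'
from h import *
import pickle
p=camera_params("wrist"); f=grab_frame("wrist"); o=get_obs()
pickle.dump(p,open("p4.pkl","wb"))
cv2.imwrite("pics/w4.png",f[:,:,::-1]); print(pix(p,(.531,-.354,.082)),o["tcp_pos"],-p["R"].T@p["t"])
E
```

```text
clock: 9.38
tcp_pos: [0.5113, -0.2453, 0.2302]
orientation: [-2.471, -1.94, -0.001]
contact_force: [1.8, 1.3, -2.5]
grip_width: 0.0515
gripper_force: 76.4
clock: 10.38
tcp_pos: [0.5124, -0.4287, 0.2301]
orientation: [-2.469, -1.942, -0.001]
contact_force: [0.1, -0.1, -4.1]
grip_width: 0.052
gripper_force: 76.4
(np.float64(281.3002757697765), np.float64(116.35067568992217)) [ 0.51228678 -0.42895104  0.23022086] [ 0.52937964 -0.35677703  0.37282353]
```

View pics/w4.png

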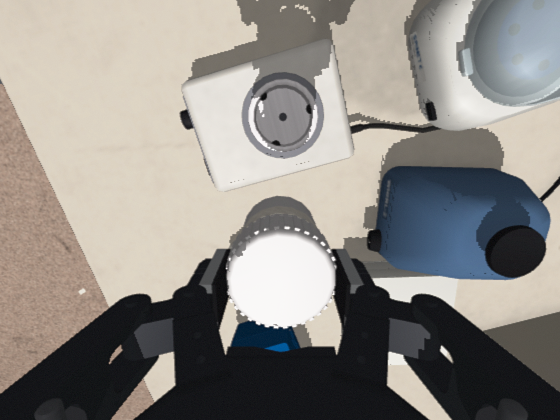

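The cup is in full view: outer ring centred near (283,115), floor hole near (282,117), held lid near (282,277).

```bash
python3 - <<'E'
from h import *
import pickle
p=pickle.load(open("p4.pkl","rb")); im=cv2.imread("pics/w4.png"); g=cv2.cvtColor(im,6)
tcp=np.array([.5123,-.4289,.2302])
w=g[108:127,273:293]; m=(w<70).astype(np.uint8); M=cv2.moments(m,True); hx,hy=M["m10"]/M["m00"]+273,M["m01"]/M["m00"]+108
print("hole",hx,hy,M["m00"],ray(p,hx,hy,.054))
for r in ((36,46),(26,34)):
    c=cv2.HoughCircles(cv2.GaussianBlur(g[55:175,223:343],(3,3),0),cv2.HOUGH_GRADIENT,1,5,param1=120,param2=12,minRadius=r[0],maxRadius=r[1])[0][:3]
    for x,y,R in c: print("ring",x+223,y+55,R,ray(p,x+223,y+55,.082))
m=(g[220:335,220:345]>225).astype(np.uint8)*255; c=max(cv2.findContours(m,0,1)[0],key=cv2.contourArea); (x,y),ax,_=cv2.fitEllipse(cv2.convexHull(c))
print("lid",x+220,y+220,ax,ray(p,x+220,y+220,tcp[2]+.021),tcp)
t=camera_params("top"); print(np.degrees(np.arctan2(*(p["R"].T[:2,0]))))
E
```

```text
hole 282.5 116.5 40.0 [ 0.53233274 -0.35417035  0.054     ]
ring 280.5 114.5 43.2 [ 0.53065717 -0.35219644  0.082     ]
ring 285.5 114.5 43.8 [ 0.53525452 -0.35331085  0.082     ]
ring 284.5 108.5 36.4 [ 0.53558347 -0.34785333  0.082     ]
ring 282.5 112.5 33.4 [ 0.5329172  -0.35089167  0.082     ]
ring 289.5 118.5 33.4 [ 0.53810966 -0.3577291   0.082     ]
ring 274.5 117.5 33.4 [ 0.52448534 -0.35349219  0.082     ]
lid 280.8470344543457 281.848819732666 (93.19969177246094, 104.57144927978516) [ 0.51243493 -0.42758955  0.2512    ] [ 0.5123 -0.4289  0.2302]
103.62702975406236
```

```bash
python3 -m jog '[{"rx":0,"ry":0,"rz":0,"x":0.17,"y":0.6,"z":0,"jaw":-1},{"rx":0,"ry":0,"rz":0,"x":0.17,"y":0.63,"z":0,"jaw":-1},{"rx":0,"ry":0,"rz":0,"x":0,"y":0,"z":-0.5,"jaw":-1},{"rx":0,"ry":0,"rz":0,"x":0,"y":0,"z":-0.6,"jaw":-1},{"rx":0,"ry":0,"rz":0,"x":0,"y":0,"z":-0.4,"jaw":-1},{"rx":0,"ry":0,"rz":0,"x":0,"y":0,"z":0,"jaw":-1},{"rx":0,"ry":0,"rz":0,"x":0,"y":0,"z":0,"jaw":-1},{"rx":0,"ry":0,"rz":0,"x":0,"y":0,"z":0,"jaw":-1}]'
```

```text
clock: 11.42
tcp_pos: [0.533, -0.3566, 0.1416]
orientation: [2.469, 1.939, 0.002]
contact_force: [0.8, -0.2, -3.4]
grip_width: 0.0515
gripper_force: 76.5
```

```bash
python3 - <<'E'
from h import *
f=grab_frame("scene"); cv2.imwrite("pics/s5.png",cv2.resize(f[180:340,240:420,::-1],None,fx=4,fy=3.5,interpolation=2))
o=get_obs(); print(o["tcp_pos"],o["orientation"],o["contact_force"],o["joints"][6])
E
```

```text
[ 0.53293609 -0.35652428  0.14145926] [2.46917991e+00 1.93909002e+00 1.53617745e-03] [ 0.19633228  0.38953232 -2.83511468] 0.5885872090566607
```

View pics/s5.png

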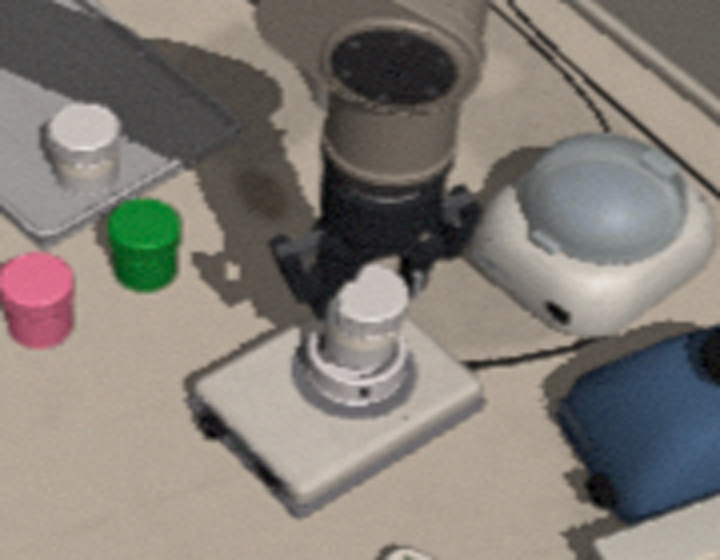

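Scene view: the jar hangs upright over the cup, and the tray and decoys are undisturbed. I'll correct y by 1.5 mm and press gently while twisting.

```bash
python3 -m jog '[{"rx":0,"ry":0,"rz":0,"x":0,"y":0.025,"z":-0.05,"jaw":-1},{"rx":0,"ry":0,"rz":0.5,"x":0,"y":0,"z":-0.05,"jaw":-1},{"rx":0,"ry":0,"rz":-0.5,"x":0,"y":0,"z":-0.05,"jaw":-1},{"rx":0,"ry":0,"rz":-0.5,"x":0,"y":0,"z":-0.05,"jaw":-1},{"rx":0,"ry":0,"rz":0.5,"x":0,"y":0,"z":0,"jaw":-1}]'
python3 -m jog '[{"rx":0,"ry":0,"rz":0.5,"x":0,"y":0,"z":-0.04,"jaw":-1},{"rx":0,"ry":0,"rz":-0.5,"x":0,"y":0,"z":-0.04,"jaw":-1},{"rx":0,"ry":0,"rz":-0.5,"x":0,"y":0,"z":-0.04,"jaw":-1},{"rx":0,"ry":0,"rz":0.5,"x":0,"y":0,"z":0,"jaw":-1}]'
```

```text
clock: 12.1
tcp_pos: [0.5322, -0.3541, 0.1277]
orientation: [-2.469, -1.942, 0.001]
contact_force: [-0.4, -0.4, -2.9]
grip_width: 0.0519
gripper_force: 76.5
clock: 12.6
tcp_pos: [0.533, -0.3544, 0.121]
orientation: [2.469, 1.94, 0.001]
contact_force: [1.2, -0.4, -5.8]
grip_width: 0.0517
gripper_force: 76.2
```

```bash
for i in 1; do python3 -m jog '[{"rx":0,"ry":0,"rz":0.5,"x":0,"y":0,"z":-0.03,"jaw":-1},{"rx":0,"ry":0,"rz":-0.5,"x":0,"y":0,"z":-0.03,"jaw":-1},{"rx":0,"ry":0,"rz":-0.5,"x":0,"y":0,"z":-0.03,"jaw":-1},{"rx":0,"ry":0,"rz":0.5,"x":0,"y":0,"z":-0.03,"jaw":-1}]'; done
```

```text
clock: 13.1
tcp_pos: [0.5333, -0.3551, 0.1153]
orientation: [2.468, 1.94, 0.002]
contact_force: [-2.3, 0.8, 7.2]
grip_width: 0.0518
gripper_force: 77.5
```

```bash
python3 -m jog '[{"rx":0,"ry":0,"rz":0.5,"x":0,"y":0,"z":-0.03,"jaw":-1},{"rx":0,"ry":0,"rz":-0.5,"x":0,"y":0,"z":-0.03,"jaw":-1},{"rx":0,"ry":0,"rz":-0.5,"x":0,"y":0,"z":-0.03,"jaw":-1},{"rx":0,"ry":0,"rz":0.5,"x":0,"y":0,"z":-0.03,"jaw":-1}]'
```

```text
clock: 13.6
tcp_pos: [0.5332, -0.3552, 0.1083]
orientation: [2.469, 1.939, 0.002]
contact_force: [-2.6, 2.1, 9.0]
grip_width: 0.0517
gripper_force: 77.7
```

```bash
for i in 1 ; do python3 -m jog '[{"rx":0,"ry":0,"rz":0.5,"x":0,"y":0,"z":-0.02,"jaw":-1},{"rx":0,"ry":0,"rz":-0.5,"x":0,"y":0,"z":-0.02,"jaw":-1},{"rx":0,"ry":0,"rz":-0.5,"x":0,"y":0,"z":-0.02,"jaw":-1},{"rx":0,"ry":0,"rz":0.5,"x":0,"y":0,"z":-0.02,"jaw":-1}]'; done
```

```text
clock: 14.1
tcp_pos: [0.533, -0.3552, 0.1033]
orientation: [2.469, 1.939, 0.001]
contact_force: [-3.3, 2.3, 11.9]
grip_width: 0.0517
gripper_force: 78.3
```

Bottoming is near, so I'll take smaller steps.

```bash
python3 -m jog '[{"rx":0,"ry":0,"rz":0.5,"x":0,"y":0,"z":-0.015,"jaw":-1},{"rx":0,"ry":0,"rz":-0.5,"x":0,"y":0,"z":-0.015,"jaw":-1}]';python3 -m jog '[{"rx":0,"ry":0,"rz":-0.5,"x":0,"y":0,"z":-0.015,"jaw":-1},{"rx":0,"ry":0,"rz":0.5,"x":0,"y":0,"z":-0.0,"jaw":-1}]'
```

```text
clock: 14.35
tcp_pos: [0.5338, -0.3551, 0.1032]
orientation: [2.469, 1.939, 0.005]
contact_force: [-4.9, 7.0, 22.9]
grip_width: 0.0517
gripper_force: 79.1
clock: 14.6
tcp_pos: [0.5332, -0.3558, 0.1032]
orientation: [2.469, 1.938, 0.004]
contact_force: [-7.6, 6.6, 24.9]
grip_width: 0.0517
gripper_force: 79.6
```

It stopped dead at z=0.1032 while the force rose to 25 N, and 0.103 was the expected depth. Now I'll relax, release, retreat and check.

```bash
python3 -m jog '[{"rx":0,"ry":0,"rz":0,"x":0,"y":0,"z":0.02,"jaw":-1},{"rx":0,"ry":0,"rz":0,"x":0,"y":0,"z":0,"jaw":-1},{"rx":0,"ry":0,"rz":0,"x":0,"y":0,"z":0,"jaw":1},{"rx":0,"ry":0,"rz":0,"x":0,"y":0,"z":0,"jaw":1},{"rx":0,"ry":0,"rz":0,"x":0,"y":0,"z":0,"jaw":1},{"rx":0,"ry":0,"rz":0,"x":0,"y":0,"z":0,"jaw":1},{"rx":0,"ry":0,"rz":0,"x":0,"y":0,"z":0.3,"jaw":1},{"rx":0,"ry":0,"rz":0,"x":0,"y":0,"z":0.5,"jaw":1}]'
python3 -m jog '[{"rx":0,"ry":0,"rz":0,"x":0,"y":0,"z":0.8,"jaw":1},{"rx":0,"ry":0,"rz":0,"x":0,"y":-0.4,"z":0.6,"jaw":1},{"rx":0,"ry":0,"rz":0,"x":-0.1,"y":-0.8,"z":0,"jaw":1},{"rx":0,"ry":0,"rz":0,"x":0,"y":0,"z":0,"jaw":1},{"rx":0,"ry":0,"rz":0,"x":0,"y":0,"z":0,"jaw":1},{"rx":0,"ry":0,"rz":0,"x":0,"y":0,"z":0,"jaw":1}]'
python3 - <<'E'
from h import *
p=camera_params("wrist"); f=grab_frame("wrist"); s=grab_frame("scene"); T=camera_params("scene")
cv2.imwrite("pics/e.png",np.hstack([cv2.resize(f[:,:,::-1],(400,300)),cv2.resize(s[150:330,180:420,::-1],(400,300),interpolation=2)]))
try: print(lid(f,p,(.5325,-.354,.124),.124))
except Exception as e: print(e)
E
```

```text
clock: 15.6
tcp_pos: [0.5318, -0.3543, 0.1489]
orientation: [-2.47, -1.939, 0.001]
contact_force: [0.9, -0.3, 0.3]
grip_width: 0.0857
gripper_force: 0.0
clock: 16.35
tcp_pos: [0.5269, -0.425, 0.2321]
orientation: [-2.468, -1.942, -0.001]
contact_force: [-0.4, -0.5, 0.8]
grip_width: 0.0854
gripper_force: 0.0
((267.71759033203125, 125.2758560180664), (58.818328857421875, 62.0784797668457), array([ 0.53273668, -0.3548621 ,  0.124     ]))
```

View pics/e.png

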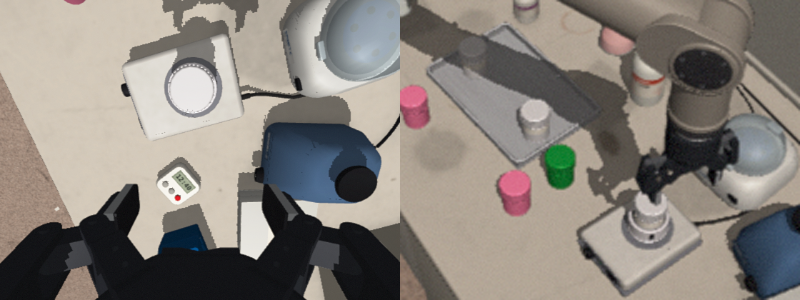

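The jar sits centred and upright, and both light jars are standing in the tray. As a cheap check of the seating I'll press lightly on the lid with shut fingers; contact should come at z≈0.124.

```bash
python3 -m jog '[{"rx":0,"ry":0,"rz":0,"x":0.1,"y":0.6,"z":0,"jaw":-1},{"rx":0,"ry":0,"rz":0,"x":0,"y":0.58,"z":0,"jaw":-1},{"rx":0,"ry":0,"rz":0,"x":0,"y":0,"z":-0.5,"jaw":-1},{"rx":0,"ry":0,"rz":0,"x":0,"y":0,"z":-0.5,"jaw":-1},{"rx":0,"ry":0,"rz":0,"x":0,"y":0,"z":-0.5,"jaw":-1},{"rx":0,"ry":0,"rz":0,"x":0,"y":0,"z":-0.2,"jaw":-1},{"rx":0,"ry":0,"rz":0,"x":0,"y":0,"z":0,"jaw":-1}]'
for i in 1 2; do python3 -m jog '[{"rx":0,"ry":0,"rz":0,"x":0,"y":0,"z":-0.03,"jaw":-1},{"rx":0,"ry":0,"rz":0,"x":0,"y":0,"z":0,"jaw":-1}]' |grep -E "pos|contact"; done
```

```text
clock: 17.32
tcp_pos: [0.5322, -0.3553, 0.1299]
orientation: [-2.47, -1.94, 0.001]
contact_force: [0.1, -0.8, 0.2]
grip_width: -0.0002
gripper_force: 0.0
tcp_pos: [0.5328, -0.3561, 0.1294]
contact_force: [1.2, 0.1, -1.0]
tcp_pos: [0.5323, -0.3557, 0.1267]
contact_force: [-0.4, 0.9, -0.2]
```

```bash
for i in 1 2 3; do python3 -m jog '[{"rx":0,"ry":0,"rz":0,"x":0,"y":0,"z":-0.02,"jaw":-1},{"rx":0,"ry":0,"rz":0,"x":0,"y":0,"z":0,"jaw":-1}]' |grep -E "pos|contact"; done
```

```text
tcp_pos: [0.5322, -0.3557, 0.1253]
contact_force: [0.2, 0.1, 0.1]
tcp_pos: [0.5323, -0.3558, 0.1245]
contact_force: [-0.7, 0.9, 3.7]
tcp_pos: [0.5325, -0.3559, 0.1244]
contact_force: [-2.9, 2.9, 11.8]
```

Contact came at z=0.1244 and did not give, so the jar is fully seated. Retreat and hand in.

```bash
python3 -m jog '[{"rx":0,"ry":0,"rz":0,"x":0,"y":0,"z":0.3,"jaw":-1},{"rx":0,"ry":0,"rz":0,"x":0,"y":0,"z":0.8,"jaw":-1},{"rx":0,"ry":0,"rz":0,"x":0,"y":0,"z":0.8,"jaw":-1},{"rx":0,"ry":0,"rz":0,"x":0,"y":0,"z":0,"jaw":-1},{"rx":0,"ry":0,"rz":0,"x":0,"y":0,"z":0,"jaw":-1}]'; python3 -c "
from bench import r
print(r.hand_in())"
```

```text
clock: 19.2
tcp_pos: [0.5322, -0.3554, 0.237]
orientation: [-2.471, -1.94, -0.0]
contact_force: [-0.0, 0.5, -0.3]
grip_width: -0.0001
gripper_force: 0.0
the job is handed in; nothing more can be done
None
```

The heavy jar, the middle one in the tray (about 0.32 kg), is fully seated and upright in the mixer cup, the two light jars still stand in the tray, and the job was handed in at about 19 s; no verdict came back.

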